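# Close the jar rack's two sliding stops into their notches

### The arm

A 6-joint arm with a two-finger parallel gripper is mounted at the origin on the work surface. World frame = base frame: x ahead of the robot, y to its left, z up, the work surface at z = 0. Lengths are in m, angles in degrees, forces in N, time in s.
With the tool pointing down it reaches from about 0.35 to 0.875 m from the base axis. Payload 4.2 kg.
Tool frame: the origin (TCP) lies on the front face of the gripper's body, between the roots of the fingers; the fingertips stand finger_overhang ahead of it and the grasp point (between the pads) lies 51 mm ahead of it (finger_overhang is the distance from the TCP to the fingertips, in m); z points along the fingers, y is the line along which they close (so a half turn about z gives the same grasp; the last joint's range is limited). The gripper opens to 87 mm and grips with 3 to 60 N. Pads are 19 mm wide; open, the fingers measure 117 mm over their backs; the gripper's body (75 mm by 190 mm) begins 51 mm behind the grasp point.
Start: joints at [14.817, 22.042, 0.453, 0, -68.411, -14.817], TCP at [0.625, 0, 0.292] pointing down, gripper open.
Joint ranges: [-179.83, 179.83], [-69.29, 118.12], [-61.27, 80.66], [-181.25, 117.63], [-171.15, -9.14], [-177.46, 177.46]. Speed limits (degrees/s): [159.86, 159.86, 180, 180, 180, 180].

### API

Orientations are given as a 3x3 rotation matrix whose columns are the frame's x, y, z axes.
In Python, from station import sense, capture, camera_model, finish_job, finger_overhang gives the robot as it stands. The module is installed in compiled form; this text tells all that it offers.
- The arm moves only by the tool jog_arm, never from a script. Its argument "rows" is a list that holds one entry, the list of rows, each a list of 4 numbers: the shift along the tool's x, y, z in m, then the turn about the tool's z in rad. A call has 1 to 20 rows; each row shifts and turns the commanded pose from where the row before left it, along the tool's axes as they then stand; what a row does not reach is not made up. A row lasts 1/8 s, in which the tool goes at most 62.5 mm and 10.7 degrees, less where a joint would pass 70% of its speed; a pose out of reach is approached as far as the arm can. A call is refused whole if a number of a shift passes 0.0625 or a number of a turn 0.188, either way. A call with a gripper value outside its range is refused whole. "claw" is the opening, from 0 (shut) to 1 (fully open), set as the call begins (left out, the last holds). The fingers move at their own pace and stop on an object; the grip force is fixed at half the most. Time passes only in rows, so rows that do not move let the fingers close. It gives the time, the measured TCP pose, the force, the opening and the grip force at its end, in the units of the state.
- sense(): the state, without advancing time (a new reading comes with each control period).
- capture(name): name is "scene" or "side" or "wrist"; returns the picture (400x640x3 uint8, red, green, blue); there is no depth.
- camera_model(name): a dict with "fovy" (degrees; the focal length in pixels is half the picture's height over the tangent of half this angle, whatever the lens; pixels are square), "cx", "cy" (the principal point, pixels), "eye" and "rotation" of the camera in the world. Camera axes: x right, y down, z forward; pixel columns grow to the right and rows downward; lengths in m; the calibration is good to about 2 mm. A picture is of the moment at which its call begins: read the wrist's pose just before it. camera_model takes no time and is no camera call; for the wrist camera it gives the pose at the moment of the call.
- finish_job(): hands the job in; it is judged then, once.
The state is a dict: "time_s": time; "joints": joint angles; "joint_velocities": joint speeds; "effort": joint torques, N m; "tcp_pos": TCP position; "ee_rot": TCP orientation; "wrist_force": force on the tool from outside, world axes, zero at the start; "moment": the same for the moment, N m; "gripper_width": opening from 0.0 (shut) to 1.0 (fully open); "gripper_force": force on a finger pad.
Only numpy, scipy, OpenCV 4.12 (cv2) and the standard library are available. Lean on these libraries where they do the work, as an engineer would, in place of code of your own. Each camera call takes 0.05 s, during which the arm holds its last target. There are 200 camera calls.

### The job

Fence in the two glass jars on the jar rack: push each of the rack's two upright sliding stops along the rail towards the jars, from the stop's outer side, until you feel it ride over the low rib and drop into its notch, and go no further. Only push: do not reach in and touch the stops' inner, felt-faced side, leave the jars and everything else on the console where they stand, and finish with both stops resting in their notches.

Things in the scene. Friction and masses are not known exactly. Their poses are not given: they have to be found in the camera images.
- rack: The jar rack, fixed: wooden board 140 (x) by 560 (y) by 14 mm on the marble, with an aluminium rail (16 mm wide, top 30 mm above the marble) along y at x = +45 mm, and end posts 44 mm high at y = +-272 mm. Origin: centre of the underside; z up, x away from the robot, y along the rail to the left. The jars stand on the board near its middle, a sliding stop towards either end.
- stop_left (a joint): Travel of the left stop (the one at +y of the rack), m: 0 at the outer end of its travel (stop's mid-plane at rack y = +220 mm), growing as it is pushed inwards (rack -y) towards the jars; limit 0.16. It slides with about 1.2 N of friction and stays where it is left.
- stop_right (a joint): The same for the right stop (at -y of the rack): 0 with its mid-plane at rack y = -220 mm, growing as it is pushed inwards (rack +y).
- stop_left_push (a point): Good place to push: on the bare flat outer face of the left stop's steel plate, at rack x = -10 mm, 95 mm up. Push along rack -y. The plate is 6 mm thick (y), spans rack x -65 to +63 mm and 17 to 115 mm above the marble. Its carriage straddles the rail (rack x +28 to +62 mm, 57 mm high) and projects 17 mm outwards from the plate. Axes as the rack's.
- stop_right_push (a point): The same point on the outer face of the right stop's plate (mirror image). Push it along rack +y.
- stop_left_index (a point): Centre of the left stop's mid-plane over the rail, 35 mm above the marble (inside the carriage, 3 mm inwards of the outer face), beside the sprung ball that falls into the notch. Axes as the rack's.
- stop_right_index (a point): The same for the right stop.
- notch_left_point (a point): Where stop_left_index lies when the left stop sits in its notch: between two ribs, 12 mm apart, of a dark steel collar 26 mm long on the rail, at rack y +100 to +140 mm. Pushing in, a low rib resists with 5 to 7 N (10 to 5 mm before the notch), then the push dips and the stop is drawn in over the last 2 mm; beyond, a higher rib resists with about 16 N, then is overrun. Axes as the rack's.
- notch_right_point (a point): The same for the right stop's notch, at rack y = -100 to -140 mm.
- felt_left: Grey felt sheet 124 by 56 mm, 2 mm thick, on the inner (jar) face of the left stop: not to be touched. Origin: at the stop's mid-plane over the rail, at the height of the marble.
- felt_right: The same on the right stop.
- jar_tall: Glass jar with steel twist cap, 64 mm in diameter, 95 mm high, loose, standing on the board inwards of one stop; when that stop is in its notch 16 to 26 mm of room remain. Origin: centre of its underside, z up.
- jar_short: Glass jar with steel twist cap, 64 mm in diameter, 78 mm high, loose, standing inwards of the other stop. Origin: centre of its underside, z up.
- bowl: Red plastic bowl, 140 mm across, 55 mm high, behind the rack. Bystander. Origin: centre of its underside.
- mug: White mug, 80 mm across plus handle, 90 mm high, behind the rack. Bystander. Origin: centre of its underside.
- canister: Metal canister, 90 mm across, 100 mm high, behind the rack. Bystander. Origin: centre of its underside.
- spoon_holder: White ceramic pot, 72 mm across, with a grey soup spoon set in it, 155 mm high in all, behind the rack. Bystander. Origin: centre of its underside.
- tongs: Stainless tongs, 235 mm long (own y), 54 mm wide, 9 mm high, lying in front of the rack. Bystander. Origin: on the underside near mid-length.
- mill: Dark wooden pepper mill, 48 mm across, 105 mm high, standing in front of the rack. Bystander. Origin: centre of its underside.
There are look-alikes about, which are no part of the job. Leave any orange look-alike of the jar_short alone.

How it is judged (in metres and radians):
At the end, for the whole second after the job is handed in: Both stops rest in their notches (each index point within 2.5 mm of its notch point along the rail) and are still; both jars stand upright within 8 mm of where they began (y of stop_left_index in the frame of notch_left_point between -0.0025 and 0.0025 m and y of stop_right_index in the frame of notch_right_point between -0.0025 and 0.0025 m and velocity of joint stop_left between -0.005 and 0.005 m/s and velocity of joint stop_right between -0.005 and 0.005 m/s and distance of each of jar_tall, jar_short from where it was at the start of the episode below 0.008 m and angle between each of jar_tall, jar_short's own z axis and vertical below 0.1 rad); the robot touches nothing.
It fails at once if a jar is pushed, lifted or tipped (moved over 8 mm or tilted over 0.15 rad) (distance of any of jar_tall, jar_short from where it was at the start of the episode above 0.008 m or angle between any of jar_tall, jar_short's own z axis and vertical above 0.15 rad).
It fails at once if the fingers touch the felt on a stop's inner side (reaching in, or pinching the stop) (contact force between the fingers and felt_left above 0.5 N or contact force between the fingers and felt_right above 0.5 N).
It fails at once if another thing on the console is displaced or lifted (over 20 mm) (distance of any of bowl, mug, canister, spoon_holder, tongs, mill from where it was at the start of the episode above 0.02 m).
It fails at once if a stop is driven past its notch (over 9 mm beyond it) (y of stop_left_index in the frame of notch_left_point below -0.009 m or y of stop_right_index in the frame of notch_right_point above 0.009 m).
It also fails if it takes over 48 s, if anything falls off the work surface, if the arm or the gripper's body presses on something with over 40 N, if the wrist force passes 120 N, or if a joint passes its speed limit or range.

## Working session

There is one attempt and no reset: what is moved stays moved. The work goes in short steps, Python scripts to look and compute and a tool call to move; the robot and the scene stay as the last step left them, time stands still between calls to the robot, and variables do not carry over. Pictures are saved under pics/ and viewed, at most 10 in all, crops included, and the job is handed in when it is done.

Besides the shell and the picture viewer there is one more tool, called after "Emit:" as name(argument=value, ...) on one line, values as JSON. jog_arm: Moves the arm, as the interface text tells. Its arguments: {"type":"object","properties":{"rows":{"type":"array"},"claw":{"type":"number"}},"required":["rows"]}

```bash
mkdir -p pics; python3 - <<'E'
from station import *
import cv2
s=sense();print(s['time_s'],s['tcp_pos'],s['ee_rot'],s['gripper_width'],finger_overhang)
for n in("scene","side","wrist"):
    print(n,camera_model(n)); cv2.imwrite(f"pics/{n}0.png",capture(n)[:,:,::-1])
E
```

```text
0.0 [6.24561113e-01 3.26630791e-05 2.91181028e-01] [[-1.65755677e-04 -9.99997718e-01 -2.12982175e-03]
 [-9.99999980e-01  1.65999729e-04 -1.14411632e-04]
 [ 1.14764921e-04  2.12980275e-03 -9.99997725e-01]] 1.002838396732258 0.0697
scene {'fovy': 52.882159402997885, 'cx': 316.3042533765169, 'cy': 205.2712217167633, 'eye': array([1.08746837, 0.18002855, 0.52076203]), 'rotation': array([[-0.30065649,  0.54448613, -0.7830329 ],
       [ 0.95365031,  0.18240831, -0.23932884],
       [ 0.01252047, -0.81869534, -0.57409161]])}
side {'fovy': 42.32529314058257, 'cx': 317.83131158231197, 'cy': 199.10500452186164, 'eye': array([ 0.37802386, -0.82659371,  0.66040942]), 'rotation': array([[ 0.99136696, -0.08313924,  0.10138745],
       [-0.13054456, -0.55372114,  0.82240563],
       [-0.0122338 , -0.82854135, -0.55979422]])}
wrist {'fovy': 67.12783470070929, 'cx': 319.0178178506115, 'cy': 201.12251916363581, 'eye': array([ 0.62481442, -0.06507808,  0.38400753]), 'rotation': array([[-9.99999632e-01,  4.92647129e-04, -7.02756302e-04],
       [ 3.07499014e-04,  9.70143797e-01,  2.42530242e-01],
       [ 8.01256495e-04,  2.42529937e-01, -9.70143591e-01]])}
```

View pics/scene0.png

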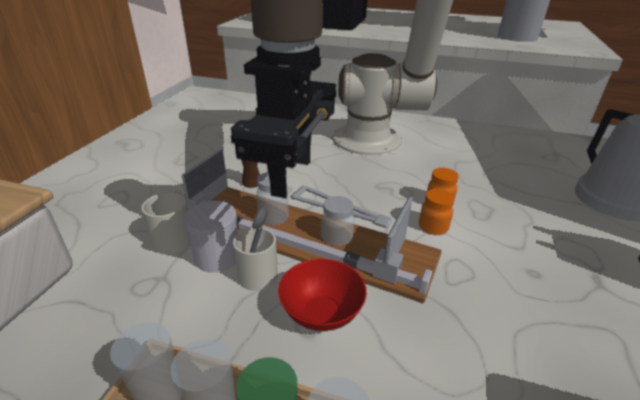

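View pics/wrist0.png

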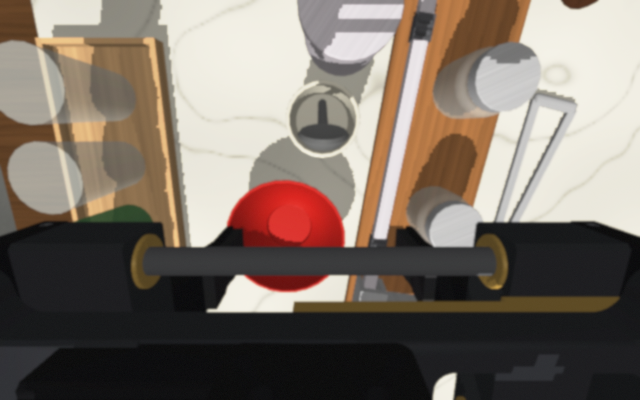

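The scene picture looks back towards the robot, so right in the picture is +y. The left stop's plate is at (398,232) with its carriage at (375,265), and the right stop's plate is at (205,180). The short jar is at (338,220) and the tall jar at (272,198). The orange jars at (437,200) are look-alikes, and the second rack at the bottom is also no part of the job. The wrist view shows the rail and the collar near (380,243) and (422,25).

```bash
python3 - <<'E'
import cv2
a=cv2.imread('pics/scene0.png')[140:310,130:460]; cv2.imwrite('pics/c1.png',cv2.resize(a,(792,408),interpolation=cv2.INTER_CUBIC))
E
```

```text
(no output)
```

View pics/c1.png

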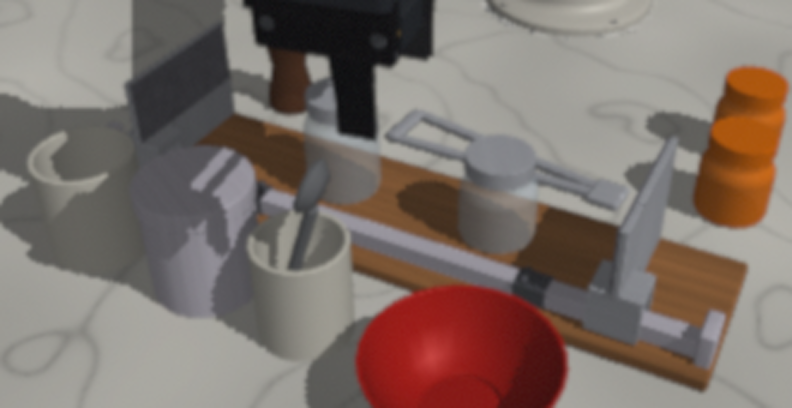

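View pics/side0.png

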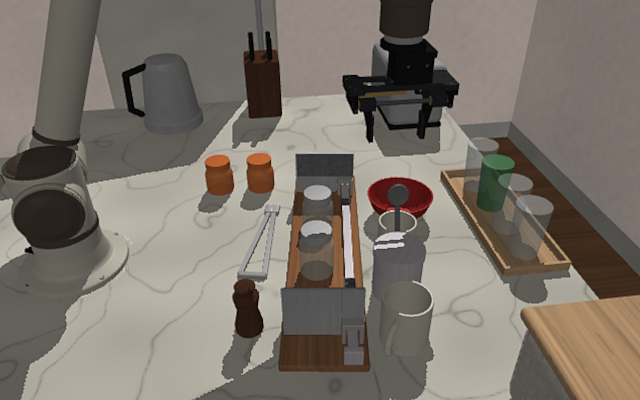

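The side view shows the right stop's outer face with corners at (283,289) and (364,290), its collar hidden, and the left plate's top edge from (295,154) to (353,154). In the scene view the left collar is at (352,256). I'll fit the rack pose and the stop positions to these points.

```bash
cat > fit.py <<'E'
import numpy as np, json
from scipy.optimize import least_squares
from station import camera_model
def proj(m,p):
    f=200/np.tan(np.radians(m['fovy']/2)); q=(np.asarray(p)-m['eye'])@m['rotation']
    return np.array([m['cx'],m['cy']])+f*q[:2]/q[2]
def ray(m,u,z):
    f=200/np.tan(np.radians(m['fovy']/2)); d=m['rotation']@np.array([(u[0]-m['cx'])/f,(u[1]-m['cy'])/f,1])
    return m['eye']+d*(z-m['eye'][2])/d[2]
def W(v,p): c,s=np.cos(v[2]),np.sin(v[2]); return np.array([v[0]+c*p[0]-s*p[1],v[1]+s*p[0]+c*p[1],p[2]])
def Rk(v,w): c,s=np.cos(v[2]),np.sin(v[2]); d=np.asarray(w)[:2]-v[:2]; return 1e3*np.array([c*d[0]+s*d[1],-s*d[0]+c*d[1]])
E
python3 - <<'E'
from fit import *
M={n:camera_model(n) for n in('scene','side','wrist')}
# cam, pixel, fn(v)->rack pt ; v=x,y,yaw,yL,yR
O=[('scene',(441.3,250.8),lambda v:(-.07,.28,.014)),('scene',(425,297),lambda v:(.07,.28,.014)),
('scene',(411.2,197.5),lambda v:(-.065,v[3],.115)),('scene',(388.3,232.5),lambda v:(.063,v[3],.115)),
('scene',(183.3,176.7),lambda v:(.063,v[4],.115)),('scene',(222.5,150.4),lambda v:(-.065,v[4],.115)),
('side',(283,289),lambda v:(-.065,v[4]-.003,.115)),('side',(364.5,290.5),lambda v:(.063,v[4]-.003,.115)),
('side',(295.5,154.5),lambda v:(-.065,v[3],.115)),('side',(353.5,154.5),lambda v:(.063,v[3],.115)),
('side',(278,369),lambda v:(-.07,-.28,.008)),('side',(369,369),lambda v:(.07,-.28,.008))]
r=lambda v:np.concatenate([proj(M[c],W(v,p(v)))-u for c,u,p in O])
s=least_squares(r,[.55,0,0,.2,-.2],loss='soft_l1');v=s.x
print(v,np.degrees(v[2]));print(r(v).reshape(-1,2).round(1).tolist())
json.dump(v.tolist(),open('v.json','w'))
for n,u in(('scene',(352,255.5)),('scene',(240,219)),('wrist',(422,25)),('wrist',(380,243))): print(n,u,Rk(v,ray(M[n],u,.032)))
for n,u,z in(('scene',(338,201),.078),('scene',(437,175),.07),('side',(316,228),.095),('side',(318,190),.078),('side',(248,330),0.01),('side',(245,285),.105),('side',(247,276),.0),('side',(395,215),.155),('side',(410,290),.09),('side',(398,240),.1)):
  w=ray(M[n],u,z);print(n,u,w.round(3),Rk(v,w).round())
E
```

```text
[ 0.48550253 -0.04804593 -0.14574845  0.20423506 -0.21501762] -8.350771272279456
[[0.1, -2.6], [-1.0, 1.2], [-1.6, -1.8], [0.0, 3.0], [-1.1, -2.4], [-0.4, -2.7], [-2.8, -0.8], [0.9, -2.2], [-0.8, -2.3], [-0.0, -2.5], [-0.4, -0.6], [0.8, -0.2]]
scene (352, 255.5) [ 45.13115834 140.64212784]
scene (240, 219) [  45.10690938 -101.26151095]
wrist (422, 25) [  47.98639026 -113.97813296]
wrist (380, 243) [ 44.32237609 132.73134559]
scene (338, 201) [0.456 0.031 0.078] [-40.  74.]
scene (437, 175) [0.277 0.209 0.07 ] [-243.  224.]
side (316, 228) [ 0.465 -0.088  0.095] [-15. -42.]
side (318, 190) [0.488 0.062 0.078] [-13. 110.]
side (248, 330) [ 0.333 -0.234  0.01 ] [-124. -206.]
side (245, 285) [ 0.336 -0.229  0.105] [-121. -201.]
side (247, 276) [ 0.333 -0.092  0.   ] [-145.  -66.]
side (395, 215) [ 0.591 -0.15   0.155] [119. -86.]
side (410, 290) [ 0.59  -0.261  0.09 ] [ 135. -196.]
side (398, 240) [ 0.6   -0.149  0.1  ] [128. -83.]
```

```bash
python3 - <<'E'
from fit import *
v=json.load(open('v.json'))
for p in((-.01,.245,0),(-.01,-.24,0)): print(W(v,p))
E
```

```text
[0.51119064 0.19580878 0.        ]
[ 0.44075264 -0.284049    0.        ]
```

Emit:
jog_arm(rows=[[[-0.039, 0.0227, 0, 0], [-0.039, 0.0227, 0, 0], [-0.039, 0.0227, 0, 0], [-0.039, 0.0227, 0, 0], [-0.039, 0.0227, 0, 0.146], [0, 0, 0, 0], [0, 0, 0, 0]]], claw=0)

```text
time_s: 1.02
tcp_pos: [0.5114, 0.195, 0.2921]
ee_rot: [[-0.144, -0.99, -0.0], [-0.99, 0.144, -0.0], [0.0, 0.0, -1.0]]
wrist_force: [0.5, -0.7, 0.3]
gripper_width: 0.287
gripper_force: 0.0
```

```bash
python3 - <<'E'
from fit import *
from station import *
import cv2,pickle
v=json.load(open('v.json'));s=sense();m=camera_model('wrist');i=capture('wrist')
pickle.dump(m,open('mL.pkl','wb'));print(s['time_s'],s['tcp_pos'],Rk(v,s['tcp_pos']),s['ee_rot'],s['wrist_force'],m['eye'])
cv2.imwrite('pics/wL.png',i[:,:,::-1])
c=i[0:260,150:520,::-1];cv2.imwrite('pics/wLc.png',cv2.resize(c,None,fx=2.1,fy=2.1,interpolation=cv2.INTER_CUBIC))
E
```

```text
1.025 [0.51143479 0.1949886  0.29209338] [ -9.63932176 244.22397133] [[-1.44407594e-01 -9.89518247e-01 -2.93065795e-04]
 [-9.89518215e-01  1.44407692e-01 -3.46756531e-04]
 [ 3.85442869e-04  2.39919666e-04 -9.99999897e-01]] [ 0.50870408 -0.66550604  0.32580527] [0.50198085 0.13059337 0.38486529]
```

View pics/wLc.png

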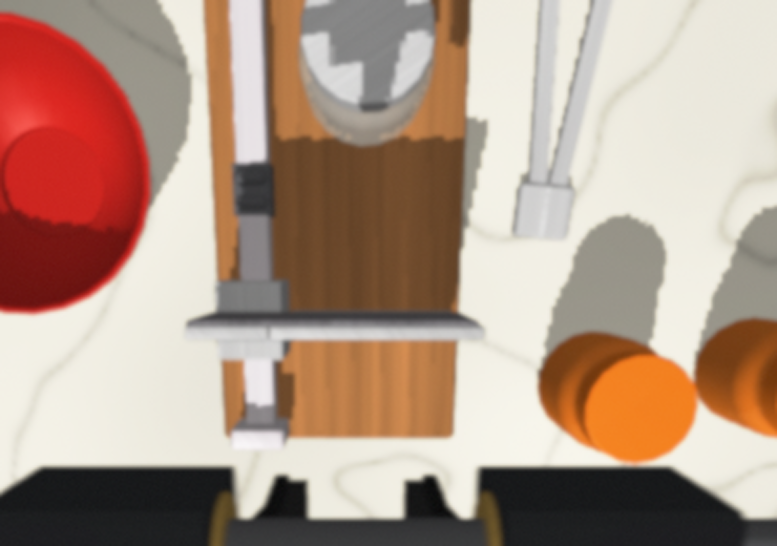

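Seen from above, the left collar spans crop rows 163–214, the plate's top spans rows 325–340, the board ends at row 437, and the short jar's cap is at (368,50). The fingers will land clear of the end post.

```bash
python3 - <<'E'
from fit import *
import pickle
v=json.load(open('v.json'));m=pickle.load(open('mL.pkl','rb'))
P=lambda a,b:(150+a/2.1,b/2.1)
for n,a,b,z in(('collar in',254,163,.033),('collar out',254,214,.033),('collar mid z30',254,188.5,.030),('plate out -x',483,340,.115),('plate in',335,325,.115),('plate +x tip',187,332,.115),('board end -x',453,437,.014),('board end+x',226,437,.014),('board edge top -x',462,290,.014),('board edge',467,10,.014),('jar',368,45,.078)):
    print(n,Rk(v,ray(m,P(a,b),z)).round(1))
E
```

```text
collar in [ 43.2 128.2]
collar out [ 44.1 153.4]
collar mid z30 [ 44.1 140.3]
plate out -x [-63.9 210.4]
plate in [ -1.  204.1]
plate +x tip [ 61.9 207.1]
board end -x [-68.9 280.9]
board end+x [ 69.  281.1]
board edge top -x [-70.7 193.5]
board edge [-67.4  51.1]
jar [-15.   86.7]
```

Emit:
jog_arm(rows=[[[0, 0, 0.045, 0], [0, 0, 0.045, 0], [0, 0, 0.044, 0], [0.01, 0, 0, 0], [0.008, 0, 0, 0], [0, 0, 0, 0]]], claw=0)

```text
time_s: 1.82
tcp_pos: [0.5099, 0.1767, 0.1604]
ee_rot: [[-0.147, -0.989, 0.003], [-0.989, 0.147, 0.002], [-0.003, -0.003, -1.0]]
wrist_force: [-0.2, -0.2, -0.4]
gripper_width: 0.007
gripper_force: 0.0
```

Emit:
jog_arm(rows=[[[0.004, 0, 0, 0], [0.004, 0, 0, 0], [0.004, 0, 0, 0], [0.004, 0, 0, 0], [0, 0, 0, 0]]])

```text
time_s: 2.45
tcp_pos: [0.5064, 0.1611, 0.1582]
ee_rot: [[-0.146, -0.989, -0.0], [-0.989, 0.146, -0.0], [0.0, 0.0, -1.0]]
wrist_force: [1.1, 1.1, 0.2]
gripper_width: 0.005
gripper_force: 0.2
```

Emit:
jog_arm(rows=[[[0.006, 0, 0, 0], [0.006, 0, 0, 0], [0.006, 0, 0, 0], [0.006, 0, 0, 0], [0.006, 0, 0, 0], [0.006, 0, 0, 0], [0.004, 0, 0, 0], [0, 0, 0, 0], [0, 0, 0, 0]]])

```text
time_s: 3.58
tcp_pos: [0.5005, 0.1216, 0.1582]
ee_rot: [[-0.146, -0.989, -0.001], [-0.989, 0.146, -0.0], [0.001, 0.001, -1.0]]
wrist_force: [0.4, -0.1, 0.1]
gripper_width: 0.005
gripper_force: 0.0
```

```bash
python3 - <<'E'
from fit import *
from station import *
import cv2,pickle
v=json.load(open('v.json'));s=sense();m=camera_model('wrist');i=capture('wrist')
pickle.dump(m,open('mL2.pkl','wb'));print(s['time_s'],Rk(v,s['tcp_pos']),s['wrist_force'])
c=i[0:260,150:520,::-1];cv2.imwrite('pics/wL2.png',cv2.resize(c,None,fx=2.1,fy=2.1,interpolation=cv2.INTER_CUBIC))
E
```

```text
3.575 [ -9.78935149 170.027426  ] [ 0.41935205 -0.08285344  0.11078218]
```

View pics/wL2.png

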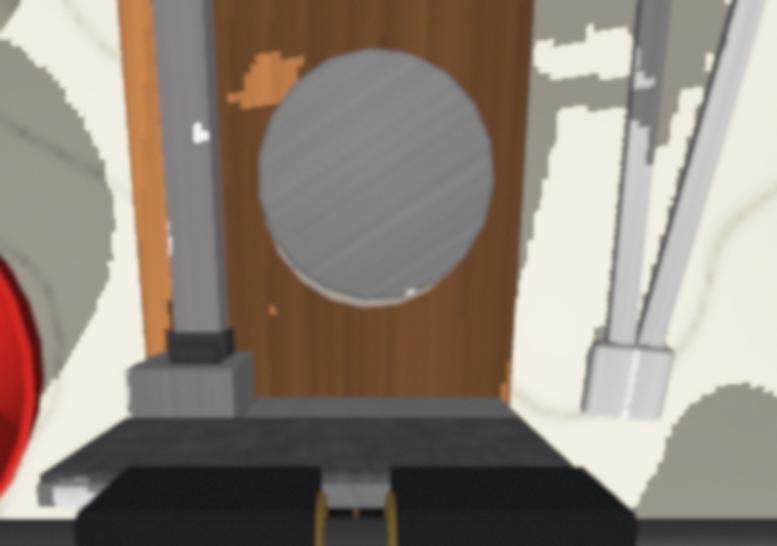

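The wrist view shows the plate has moved with the finger. The collar's inner edge is at crop row 331 and the carriage's top inner edge at row 353. The jar hasn't been disturbed.

```bash
python3 - <<'E'
from fit import *
import pickle
v=json.load(open('v.json'));m=pickle.load(open('mL2.pkl','rb'))
P=lambda a,b:(150+a/2.1,b/2.1)
for n,a,b,z in(('collar in',200,331,.033),('carr in',190,353,.057),('plate in +x',45,480,.115),('plate out +x',40,504,.115),('jar',376,175,.078)):
    print(n,Rk(v,ray(m,P(a,b),z)).round(1))
E
```

```text
collar in [ 43.4 127.1]
carr in [ 41.  131.4]
plate in +x [ 60.5 152.3]
plate out +x [ 62.3 158.1]
jar [-15.1  82.7]
```

Emit:
jog_arm(rows=[[[0.002, 0, 0, 0], [0.002, 0, 0, 0], [0, 0, 0, 0]]])

```text
time_s: 4.0
tcp_pos: [0.5001, 0.1178, 0.1582]
ee_rot: [[-0.146, -0.989, -0.0], [-0.989, 0.146, 0.0], [-0.0, 0.0, -1.0]]
wrist_force: [-0.5, 1.2, -0.3]
gripper_width: 0.005
gripper_force: 0.3
```

Emit:
jog_arm(rows=[[[0.001, 0, 0, 0], [0.001, 0, 0, 0]]])

```text
time_s: 4.25
tcp_pos: [0.4999, 0.1161, 0.1583]
ee_rot: [[-0.146, -0.989, 0.0], [-0.989, 0.146, 0.001], [-0.001, -0.0, -1.0]]
wrist_force: [-0.9, 3.9, 0.5]
gripper_width: 0.003
gripper_force: 1.7
```

Emit:
jog_arm(rows=[[[0.001, 0, 0, 0], [0.001, 0, 0, 0]]])

```text
time_s: 4.5
tcp_pos: [0.4997, 0.1149, 0.1583]
ee_rot: [[-0.146, -0.989, 0.001], [-0.989, 0.146, 0.002], [-0.002, -0.001, -1.0]]
wrist_force: [-1.4, 5.9, 0.6]
gripper_width: 0.004
gripper_force: 2.9
```

Emit:
jog_arm(rows=[[[0.001, 0, 0, 0], [0.001, 0, 0, 0]]])

```text
time_s: 4.75
tcp_pos: [0.4993, 0.1123, 0.1583]
ee_rot: [[-0.145, -0.989, 0.0], [-0.989, 0.145, 0.001], [-0.001, -0.0, -1.0]]
wrist_force: [-0.7, 3.1, 0.2]
gripper_width: 0.005
gripper_force: 1.5
```

Emit:
jog_arm(rows=[[[0.001, 0, 0, 0]]])

```text
time_s: 4.88
tcp_pos: [0.4991, 0.1108, 0.1583]
ee_rot: [[-0.145, -0.989, -0.0], [-0.989, 0.145, -0.0], [0.0, 0.0, -1.0]]
wrist_force: [-0.0, 2.0, 0.0]
gripper_width: 0.004
gripper_force: 0.8
```

Emit:
jog_arm(rows=[[[0.001, 0, 0, 0]]])

```text
time_s: 5.0
tcp_pos: [0.4989, 0.1095, 0.1582]
ee_rot: [[-0.145, -0.989, -0.0], [-0.989, 0.145, -0.001], [0.001, 0.0, -1.0]]
wrist_force: [0.1, 0.7, 0.2]
gripper_width: 0.004
gripper_force: 0.2
```

Emit:
jog_arm(rows=[[[0.001, 0, 0, 0]]])

```text
time_s: 5.12
tcp_pos: [0.4987, 0.1083, 0.1582]
ee_rot: [[-0.146, -0.989, -0.001], [-0.989, 0.146, -0.001], [0.001, 0.0, -1.0]]
wrist_force: [0.8, 0.1, 0.4]
gripper_width: 0.006
gripper_force: 0.0
```

Emit:
jog_arm(rows=[[[0.0005, 0, 0, 0], [0, 0, 0, 0]]])

```text
time_s: 5.38
tcp_pos: [0.4987, 0.1082, 0.1582]
ee_rot: [[-0.146, -0.989, -0.0], [-0.989, 0.146, -0.0], [0.0, 0.0, -1.0]]
wrist_force: [-0.3, 0.3, 0.3]
gripper_width: 0.002
gripper_force: 0.0
```

Emit:
jog_arm(rows=[[[0.0005, 0, 0, 0], [0, 0, 0, 0]]])

```text
time_s: 5.62
tcp_pos: [0.4987, 0.1079, 0.1582]
ee_rot: [[-0.145, -0.989, -0.0], [-0.989, 0.145, -0.0], [0.0, 0.0, -1.0]]
wrist_force: [-0.0, -0.2, 1.0]
gripper_width: 0.005
gripper_force: 0.0
```

Emit:
jog_arm(rows=[[[-0.01, 0, 0, 0], [-0.02, 0, 0, 0], [-0.01, 0, -0.045, 0], [0, 0, -0.045, 0], [0, 0, -0.044, 0], [0, 0, 0, 0], [0, 0, 0, 0]]])

```text
time_s: 6.5
tcp_pos: [0.5041, 0.1483, 0.2917]
ee_rot: [[-0.145, -0.989, -0.001], [-0.989, 0.145, 0.0], [-0.0, 0.001, -1.0]]
wrist_force: [0.3, 0.3, -0.1]
gripper_width: 0.003
gripper_force: 0.0
```

```bash
python3 - <<'E'
from fit import *
from station import *
import cv2,pickle
v=json.load(open('v.json'));s=sense();m=camera_model('wrist');i=capture('wrist')
pickle.dump(m,open('mL3.pkl','wb'));print(s['time_s'],s['tcp_pos'],Rk(v,s['tcp_pos']),s['wrist_force'])
c=i[0:260,150:520,::-1];cv2.imwrite('pics/wL3.png',cv2.resize(c,None,fx=2.1,fy=2.1,interpolation=cv2.INTER_CUBIC))
E
```

```text
6.5 [0.50412197 0.14832083 0.29174773] [-10.09690685 196.98893552] [ 0.34109779  0.33004458 -0.05396704]
```

View pics/wL3.png

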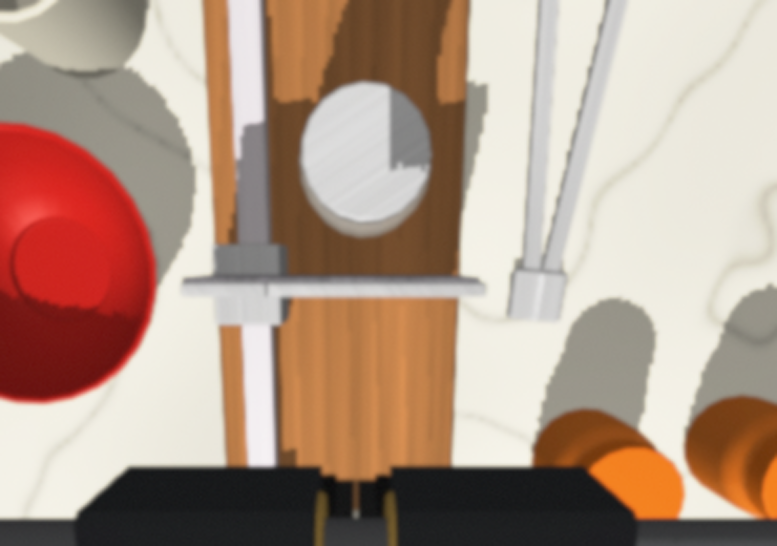

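The plate's top is now at crop rows 281–297, the collar is covered by the carriage, and the jar's cap is at (366,152), undisturbed.

```bash
python3 - <<'E'
from fit import *
import pickle
v=json.load(open('v.json'));m=pickle.load(open('mL3.pkl','rb'))
P=lambda a,b:(150+a/2.1,b/2.1)
for n,a,b,z in(('plate in',335,282,.115),('plate out',335,297,.115),('jar',366,152,.078)):
    print(n,Rk(v,ray(m,P(a,b),z)).round(1))
print(W(v,(-.01,-.245,0)), W(v,(-.01,-.19,0)))
E
```

```text
plate in [ -1.7 139.2]
plate out [ -1.6 145.3]
jar [-14.9  82.9]
[ 0.44002648 -0.28899599  0.        ] [ 0.44801429 -0.23457912  0.        ]
```

Emit:
jog_arm(rows=[[[0.055, 0, 0, 0], [0.055, 0, 0, 0], [0.055, 0, 0, 0], [0.055, 0, 0, 0], [0.055, 0, 0, 0], [0.055, 0, 0, 0], [0.055, 0, 0, 0], [0.055, 0, 0, 0], [0, 0, 0, 0], [0, 0, 0, 0]]])

```text
time_s: 7.8
tcp_pos: [0.4401, -0.2876, 0.2909]
ee_rot: [[-0.146, -0.989, -0.003], [-0.989, 0.146, 0.001], [-0.001, 0.003, -1.0]]
wrist_force: [-0.2, -0.8, 0.8]
gripper_width: 0.007
gripper_force: 0.0
```

```bash
python3 - <<'E'
from fit import *
from station import *
import cv2,pickle
v=json.load(open('v.json'));s=sense();m=camera_model('wrist');i=capture('wrist')
pickle.dump(m,open('mR.pkl','wb'));print(s['time_s'],s['tcp_pos'],s['ee_rot'][:,0],Rk(v,s['tcp_pos']),s['wrist_force'])
# where should the stop/collar appear
for p in((.045,-.215,.03),(0,-.215,.115),(.045,-.12,.03)): print(proj(m,W(v,p)))
E
```

```text
7.8 [ 0.44013687 -0.28757753  0.2908703 ] [-1.46174629e-01 -9.89258545e-01 -7.13767605e-04] [ -10.09678535 -243.5805473 ] [-0.19228456 -0.76757543  0.82422187]
[273.3171831  205.21047629]
[308.05585271 228.34865336]
[276.12076031 276.40342009]
```

```bash
python3 - <<'E'
from fit import *
import cv2
v=json.load(open('v.json'))
m={'fovy':67.12783470070929,'cx':319.0178178506115,'cy':201.12251916363581,'eye':np.array([0.62481442,-0.06507808,0.38400753]),'rotation':np.array([[-9.99999632e-01,4.92647129e-04,-7.02756302e-04],[3.07499014e-04,9.70143797e-01,2.42530242e-01],[8.01256495e-04,2.42529937e-01,-9.70143591e-01]])}
g=cv2.imread('pics/wrist0.png',0)
for y in range(-136,-84,2):
    u=proj(m,W(v,(.045,y/1e3,.031)));print(y,u.round().astype(int),cv2.getRectSubPix(g,(5,1),tuple(map(float,u))).mean().round(),end=' | ')
E
```

```text
-136 [429   2] 135.0 | -134 [429   5] 135.0 | -132 [428   7] 135.0 | -130 [428   9] 136.0 | -128 [427  11] 128.0 | -126 [427  13] 78.0 | -124 [427  15] 56.0 | -122 [426  17] 55.0 | -120 [426  19] 54.0 | -118 [425  22] 49.0 | -116 [425  24] 55.0 | -114 [424  26] 59.0 | -112 [424  28] 55.0 | -110 [423  30] 58.0 | -108 [423  32] 54.0 | -106 [423  34] 50.0 | -104 [422  36] 61.0 | -102 [422  38] 89.0 | -100 [421  40] 187.0 | -98 [421  42] 229.0 | -96 [420  44] 231.0 | -94 [420  46] 230.0 | -92 [420  48] 231.0 | -90 [419  50] 230.0 | -88 [419  52] 231.0 | -86 [418  54] 230.0 |
```

Emit:
jog_arm(rows=[[[0, 0, 0.045, 0], [0, 0, 0.045, 0], [0, 0, 0.043, 0], [-0.004, 0, 0, 0], [-0.004, 0, 0, 0], [0, 0, 0, 0], [0, 0, 0, 0]]])

```text
time_s: 8.72
tcp_pos: [0.4424, -0.2799, 0.1608]
ee_rot: [[-0.145, -0.989, 0.003], [-0.989, 0.145, -0.001], [0.0, -0.003, -1.0]]
wrist_force: [-0.1, 0.1, 0.0]
gripper_width: 0.006
gripper_force: 0.0
```

Emit:
jog_arm(rows=[[[-0.004, 0, 0, 0], [-0.005, 0, 0, 0], [-0.005, 0, 0, 0], [-0.006, 0, 0, 0], [-0.006, 0, 0, 0]]])

```text
time_s: 9.35
tcp_pos: [0.4456, -0.2538, 0.1593]
ee_rot: [[-0.145, -0.989, 0.0], [-0.989, 0.145, -0.0], [0.0, -0.0, -1.0]]
wrist_force: [-0.6, -1.0, 1.0]
gripper_width: 0.006
gripper_force: 0.7
```

Emit:
jog_arm(rows=[[[-0.006, 0, 0, 0], [-0.006, 0, 0, 0], [-0.006, 0, 0, 0], [-0.006, 0, 0, 0], [-0.006, 0, 0, 0], [-0.006, 0, 0, 0], [-0.006, 0, 0, 0], [-0.006, 0, 0, 0], [-0.005, 0, 0, 0], [-0.003, 0, 0, 0], [0, 0, 0, 0]]])

```text
time_s: 10.72
tcp_pos: [0.4531, -0.1983, 0.159]
ee_rot: [[-0.145, -0.989, -0.001], [-0.989, 0.145, 0.001], [-0.0, 0.001, -1.0]]
wrist_force: [-0.4, 0.0, 0.7]
gripper_width: 0.006
gripper_force: 0.0
```

```bash
python3 - <<'E'
from fit import *
from station import *
import cv2
v=json.load(open('v.json'));s=sense();print(s['time_s'],Rk(v,s['tcp_pos']),s['wrist_force'])
i=capture('side')[120:380,220:480,::-1];cv2.imwrite('pics/sR.png',cv2.resize(i,None,fx=2.3,fy=2.3,interpolation=cv2.INTER_CUBIC))
E
```

```text
10.725 [ -10.22142672 -153.40061714] [-0.43799497  0.00973031  0.70037693]
```

View pics/sR.png

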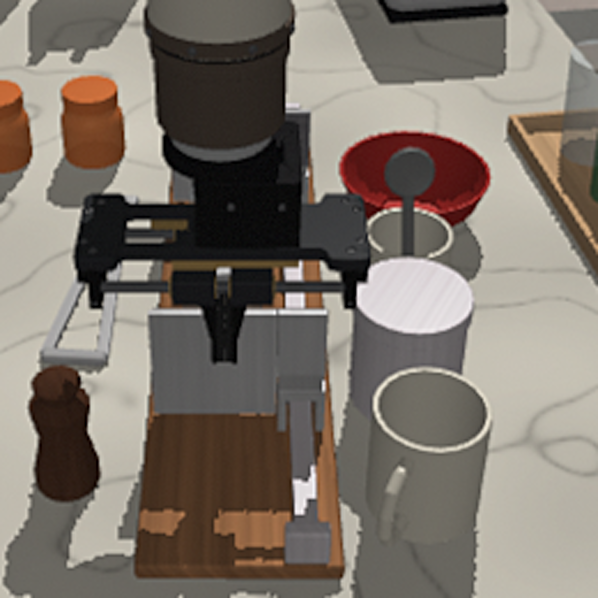

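The finger is on the bare outer face, and the mug, canister and spoon are clear of the gripper. I'll go on in small steps and feel for the rib.

Emit:
jog_arm(rows=[[[-0.003, 0, 0, 0], [-0.003, 0, 0, 0], [-0.002, 0, 0, 0]]])

```text
time_s: 11.15
tcp_pos: [0.4543, -0.1907, 0.159]
ee_rot: [[-0.146, -0.989, -0.001], [-0.989, 0.146, 0.0], [0.0, 0.001, -1.0]]
wrist_force: [-0.4, -1.1, -2.1]
gripper_width: 0.006
gripper_force: 0.6
```

Emit:
jog_arm(rows=[[[-0.001, 0, 0, 0], [-0.001, 0, 0, 0]]])

```text
time_s: 11.4
tcp_pos: [0.4549, -0.1888, 0.1592]
ee_rot: [[-0.146, -0.989, -0.0], [-0.989, 0.146, 0.0], [0.0, 0.0, -1.0]]
wrist_force: [-0.6, -1.4, 0.1]
gripper_width: 0.001
gripper_force: 0.6
```

Emit:
jog_arm(rows=[[[-0.001, 0, 0, 0], [-0.001, 0, 0, 0]]])

```text
time_s: 11.65
tcp_pos: [0.4553, -0.1868, 0.1593]
ee_rot: [[-0.146, -0.989, -0.0], [-0.989, 0.146, -0.0], [0.0, 0.0, -1.0]]
wrist_force: [-0.6, -1.2, -0.3]
gripper_width: 0.006
gripper_force: 0.6
```

Emit:
jog_arm(rows=[[[-0.001, 0, 0, 0], [-0.001, 0, 0, 0]]])

```text
time_s: 11.9
tcp_pos: [0.4556, -0.1849, 0.1593]
ee_rot: [[-0.145, -0.989, -0.0], [-0.989, 0.145, -0.0], [0.0, 0.0, -1.0]]
wrist_force: [-1.2, -2.5, -1.0]
gripper_width: 0.007
gripper_force: 1.3
```

Emit:
jog_arm(rows=[[[-0.001, 0, 0, 0], [-0.001, 0, 0, 0]]])

```text
time_s: 12.15
tcp_pos: [0.4558, -0.1835, 0.1593]
ee_rot: [[-0.145, -0.989, -0.0], [-0.989, 0.145, -0.001], [0.001, 0.0, -1.0]]
wrist_force: [-1.7, -5.3, -1.6]
gripper_width: 0.003
gripper_force: 2.9
```

Emit:
jog_arm(rows=[[[-0.001, 0, 0, 0], [-0.001, 0, 0, 0]]])

```text
time_s: 12.4
tcp_pos: [0.4562, -0.1811, 0.1593]
ee_rot: [[-0.146, -0.989, -0.0], [-0.989, 0.146, -0.0], [0.0, 0.0, -1.0]]
wrist_force: [-1.1, -3.3, -0.6]
gripper_width: 0.003
gripper_force: 1.6
```

Emit:
jog_arm(rows=[[[-0.001, 0, 0, 0]]])

```text
time_s: 12.52
tcp_pos: [0.4563, -0.1798, 0.1593]
ee_rot: [[-0.146, -0.989, 0.0], [-0.989, 0.146, 0.0], [-0.0, 0.0, -1.0]]
wrist_force: [-2.5, -1.3, -0.0]
gripper_width: 0.005
gripper_force: 1.0
```

Emit:
jog_arm(rows=[[[-0.001, 0, 0, 0]]])

```text
time_s: 12.65
tcp_pos: [0.4566, -0.1786, 0.1593]
ee_rot: [[-0.146, -0.989, 0.0], [-0.989, 0.146, 0.0], [-0.0, -0.0, -1.0]]
wrist_force: [-1.0, -1.0, -0.2]
gripper_width: 0.005
gripper_force: 0.5
```

Emit:
jog_arm(rows=[[[-0.001, 0, 0, 0]]])

```text
time_s: 12.78
tcp_pos: [0.4571, -0.1776, 0.1594]
ee_rot: [[-0.145, -0.989, 0.001], [-0.989, 0.145, 0.0], [-0.001, -0.001, -1.0]]
wrist_force: [0.8, 0.7, -0.0]
gripper_width: 0.004
gripper_force: 0.0
```

Emit:
jog_arm(rows=[[[-0.0005, 0, 0, 0], [0, 0, 0, 0]]])

```text
time_s: 13.02
tcp_pos: [0.457, -0.1773, 0.1594]
ee_rot: [[-0.145, -0.989, 0.001], [-0.989, 0.145, 0.0], [-0.0, -0.001, -1.0]]
wrist_force: [0.4, 0.3, -0.1]
gripper_width: 0.005
gripper_force: 0.0
```

Emit:
jog_arm(rows=[[[-0.0005, 0, 0, 0], [0, 0, 0, 0]]])

```text
time_s: 13.28
tcp_pos: [0.4568, -0.1769, 0.1593]
ee_rot: [[-0.145, -0.989, 0.0], [-0.989, 0.145, 0.0], [-0.0, -0.0, -1.0]]
wrist_force: [0.4, -0.4, 0.9]
gripper_width: 0.005
gripper_force: 0.0
```

Emit:
jog_arm(rows=[[[0.01, 0, 0, 0], [0.02, 0, 0, 0], [0.02, 0, -0.045, 0], [0, 0, -0.05, 0], [0, 0, -0.05, 0], [0.03, 0, 0, 0], [0.05, 0, 0, 0], [0.05, 0, 0, 0], [0.05, 0, 0, 0], [0, 0, 0, 0]]])

```text
time_s: 14.52
tcp_pos: [0.422, -0.4077, 0.3032]
ee_rot: [[-0.15, -0.989, -0.001], [-0.989, 0.15, 0.0], [-0.0, 0.001, -1.0]]
wrist_force: [-0.4, 0.0, -0.8]
gripper_width: 0.005
gripper_force: 0.0
```

```bash
python3 - <<'E'
from station import *
import cv2
i=capture('side')[120:380,220:480,::-1];cv2.imwrite('pics/sEnd.png',cv2.resize(i,None,fx=2.3,fy=2.3,interpolation=cv2.INTER_CUBIC))
j=capture('scene')[140:310,130:460,::-1];cv2.imwrite('pics/cEnd.png',cv2.resize(j,(792,408),interpolation=cv2.INTER_CUBIC))
E
```

```text
(no output)
```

View pics/cEnd.png

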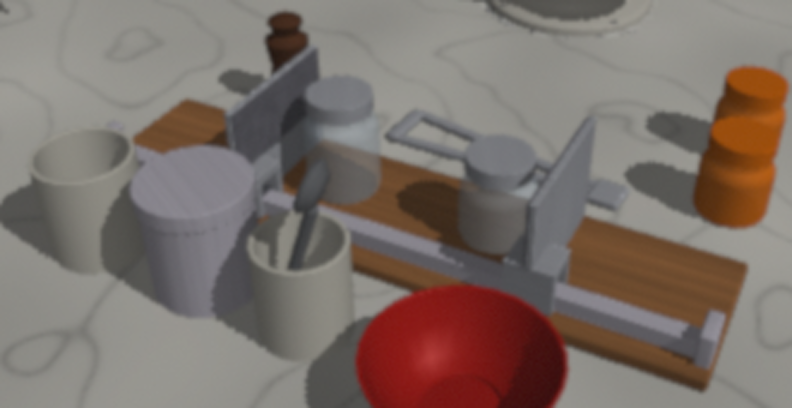

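View pics/sEnd.png

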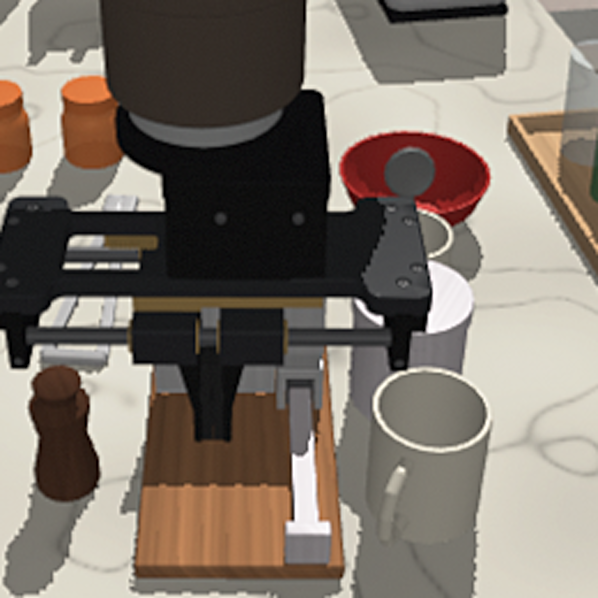

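Both stops are past their low ribs and dropped away from the finger, with zero contact force at the end. The jars and everything else stand where they did, and the arm is clear.

```bash
python3 -c "
from station import *
print(finish_job())"
```

```text
the job is handed in; nothing more can be done
None
```

I pushed both stops inwards from their outer faces until each rode over its low rib and dropped into its notch. The final pictures show the jars and everything else unmoved, and I handed the job in at about 14.6 s; no verdict came back.

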